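# Wind the label roll off its core and clear the core

## Robot

A 7-joint arm with a two-finger parallel gripper is mounted at the origin on the work surface. World frame = base frame: x ahead of the robot, y to its left, z up, the work surface at z = 0. Lengths are in mm, angles in rad, forces in N, time in s.
With the tool pointing down it reaches from about 425 to 950 mm from the base axis. Payload 16.7 kg.
Tool frame: the origin (TCP) lies between the finger pads; the fingertips stand 8 mm ahead of it and the grasp point (between the pads) lies 11 mm behind it (ctrl.tips_ahead is the distance from the TCP to the fingertips, in mm); z points along the fingers, y is the line along which they close (so a half turn about z gives the same grasp; the last joint's range is limited). The gripper opens to 94 mm and grips with 3 to 60 N. Pads are 16 mm wide; open, the fingers measure 119 mm over their backs; the gripper's body (75 mm by 177 mm) begins 78 mm behind the grasp point.
Start: joints at [-1.304, 0.426, 0.074, 1.606, -0.034, 1.111, -0.067], TCP at [273.264, 617.172, 213.467] pointing down, gripper open.
Joint ranges: [-2.85, 2.85], [-0.5, 2.14], [-1.23, 1.37], [0.21, 2.46], [-1.02, 4.16], [0.16, 2.05], [-2.73, 2.73]. Speed limits (rad/s): [1.89, 1.89, 2.39, 2.39, 3.01, 3.01, 3.01].

## Interface

Orientations are given as a rotation vector (axis times angle).
In Python, from plant import monitor, grab_frame, calibration, workorder, ctrl gives the robot as it stands. The module is installed in compiled form; this text tells all that it offers.
- The arm moves only by the tool drive_tool, never from a script. Its argument "deltas" is a list of rows, each a list of 4 numbers: the shift along the tool's x, y, z scaled (see below), then the turn about the tool's z scaled (see below). In form: [[x, y, z, roll], ...]. A call has exactly 10 rows; each row shifts and turns the commanded pose from where the row before left it, along the tool's axes as they then stand; what a row does not reach is not made up. The controller multiplies each number of a shift by 20 mm and each number of a turn by 6 degrees. A row lasts 1/12 s, in which the tool goes at most 41.7 mm and 7.16 degrees, less where a joint would pass 70% of its speed; a pose out of reach is approached as far as the arm can. A call with a number of a shift or a turn outside -1 to 1 is refused whole. A call with a gripper value outside its range is refused whole. "gripper" is the finger opening in mm, from 0 to 94, set as the call begins (left out, the last holds). The fingers move at their own pace and stop on an object; the grip force is fixed at half the most. Time passes only in rows, so rows that do not move let the fingers close, or fill a call up. It gives the time, the measured TCP pose, the force, the opening and the grip force at its end, in the units of the state.
- monitor.observe(): the state, without advancing time (a new reading comes with each control period).
- grab_frame(name): name is "side" or "top" or "wrist"; returns (picture, depth): 480x640x3 uint8, red, green, blue; 480x640 float32, mm along the optical axis (not along the pixel's ray), 0 where there is no reading.
- calibration(name): a dict with "vertical_fov" (degrees; the focal length in pixels is half the picture's height over the tangent of half this angle, whatever the lens; pixels are square), "cx", "cy" (the principal point, pixels), "rvec" (rotation vector, rad) and "tvec" (3), from world to camera coordinates, as OpenCV has them. Camera axes: x right, y down, z forward; pixel columns grow to the right and rows downward; lengths in mm; the calibration is good to about 2 mm. A picture is of the moment at which its call begins: read the wrist's pose just before it. calibration takes no time and is no camera call; for the wrist camera it gives the pose at the moment of the call.
- workorder.close_job(): hands the job in; it is judged then, once.
The state is a dict: "time_s": time; "joint_pos": joint angles; "qd": joint speeds; "tau": joint torques, N m; "eef_pos": TCP position; "ee_rot": TCP orientation; "ft_force": force on the tool from outside, world axes, zero at the start; "torque": the same for the moment, N m; "grip_width": finger opening in mm; "grip_force": force on a finger pad.
Only numpy, scipy, OpenCV 4.12 (cv2) and the standard library are available. Lean on these libraries where they do the work, as an engineer would, in place of code of your own. Each camera call takes 0.05 s, during which the arm holds its last target. There are 200 camera calls.

## Task

Finish rewinding the label roll: wind the crank clockwise (seen from above) until its resistance suddenly drops away, which means that the tail has come off the cardboard core, and stop there, at most half a turn later. Then lift the emptied core off its spindle and put it in the empty grey tub, leaving the pineapple samples undisturbed.

Things in the scene. Friction and masses are not known exactly. Their poses are not given: they have to be found in the camera images.
- rewinder: Grey bench-top label rewinder, fixed on the table: flat base 380 mm long (its y) x 190 mm (its x), deck 42 mm above the table; origin under the centre of the base, z up. At y = +90 mm lies the take-up reel (146 mm across, top flange 88 mm above the table) with the crank on top; between reel and supply spindle runs a closed aluminium web guide 60 mm wide, its top 80 mm above the table.
- spindle_foot (a point): Foot of the fixed upright supply spindle, on which the core stands (45 mm above the table, at y = -105 mm of the rewinder). Spindle 29 mm thick, tip 85 mm above the table. Round it stands a round metal guard, outside diameter 96 mm, flat top 80 mm above the table with a round opening 62 mm wide for the core.
- crank_axle (a point): Point on the vertical axle of the take-up reel and crank, 110 mm above the table, at the top face of the crank arm. The flat steel arm (22 mm wide) turns in a level plane about it; its hub nut stands 5 mm higher.
- crank_knob (a point): Centre of the upright black crank knob, 138 mm above the table and 60 mm from the axle: diameter 22 to 27 mm, 50 mm tall (113 to 163 mm above the table). It spins freely on its pin, so it can be pushed round its circle with a finger from behind or held lightly.
- crank (a joint): Turning of crank and reel in rad, growing as it winds (clockwise seen from above); it starts anywhere from 0 to 7. Winding takes a steady push of about 4 to 7 N at the knob, felt while it moves; once the tail has left the core, less than 1 N. Friction holds the crank where it is left. Between one and two and a half turns are left to wind: feel for the drop.
- tension (a joint): Slide in m of the tension flag, a small steel tab (8 x 4 mm) that stands 7 mm out of the black slot on top of the web guide: about 0 while there is tension in the guide; it springs 14 mm along the rewinder's +x when the tail has passed. It is moved by the mechanism only: leave it alone.
- core_mid (a point): Centre (half-way up) of the cardboard core, a plain upright tube: outside diameter 46 mm, bore 38 mm, 95 mm tall, about 60 g. It stands loosely over the supply spindle with its foot 45 mm and its top edge 140 mm above the table, so its upper 60 mm stand above the guard.
- tub: Empty open grey plastic tub, fixed on the table to the left or the right of the rewinder: 210 mm (its x) x 160 mm (its y) x 65 mm high with a rim 8 mm wide, walls and floor 4 mm; origin under the centre of its floor, z up.
- tray: Shallow steel sample tray, 200 x 150 x 18 mm, on the other side of the rewinder, with the two pineapple pieces on it; origin under its centre.
- pine_a: Bystander: a cut pineapple piece standing in the steel tray, 90 mm across, 62 mm tall; origin at the centre of its foot.
- pine_b: Bystander: a smaller cut pineapple piece in the steel tray, 80 mm across, 50 mm tall; origin at the centre of its foot.

How it is judged:
By the outcome, as a careful person would: the job done as asked, in the order asked, and still so for the second after the job is handed in, with the robot touching nothing.
It also fails if it takes over 72 s, if anything falls off the work surface, if the arm or the gripper's body presses on something with over 40 N, if the wrist force passes 120 N, or if a joint passes its speed limit or range.

## Working session

There is one attempt and no reset: what is moved stays moved. The work goes in short steps, Python scripts to look and compute and a tool call to move; the robot and the scene stay as the last step left them, time stands still between calls to the robot, and variables do not carry over. Pictures are saved under pics/ and viewed, at most 10 in all, crops included, and the job is handed in when it is done.

Besides the shell and the picture viewer there is one more tool, called after "Request:" by a JSON object that holds its "fn" and its "kwargs", one argument or row to a line. drive_tool: Moves the arm, as the interface text tells. Its arguments: {"type":"object","properties":{"deltas":{"type":"array","items":{"type":"array","items":{"type":"number"}}},"gripper":{"type":"number"}},"required":["deltas"]}

```bash
mkdir -p pics
cat > h.py <<'E'
import numpy as np, cv2
from plant import monitor, grab_frame, calibration, workorder, ctrl
def cal(n):
    c=calibration(n); f=240/np.tan(np.radians(c["vertical_fov"])/2)
    return f,c["cx"],c["cy"],cv2.Rodrigues(np.array(c["rvec"],float))[0],np.array(c["tvec"],float)
def cloud(n,d):
    f,cx,cy,R,t=cal(n); v,u=np.mgrid[:480,:640]
    p=np.stack([(u-cx)/f*d,(v-cy)/f*d,d],-1)
    return (p-t)@R
def ray(n,u,v,z):
    f,cx,cy,R,t=cal(n); o=-R.T@t; d=R.T@np.array([(u-cx)/f,(v-cy)/f,1]); return o+d*(z-o[2])/d[2]
E
python3 - <<'E'
from h import *
print(monitor.observe()); print(ctrl.tips_ahead, [a for a in dir(ctrl) if a[0]!='_'])
for n in("top","side"):
    p,d=grab_frame(n); cv2.imwrite(f"pics/{n}1.png",p[...,::-1]); np.save(f"{n}1.npy",d); print(n,calibration(n),(d>0).mean())
E
```

```text
{'time_s': 0.0, 'joint_pos': array([-1.30349755,  0.4267068 ,  0.07384166,  1.6065825 , -0.03409906,
        1.11082382, -0.06709596]), 'qd': array([-3.19661067e-05,  3.64980478e-04, -1.87713409e-03, -7.58466305e-04,
       -8.37357541e-04,  8.48818762e-04, -2.75333160e-04]), 'tau': array([ 5.17761237e-04, -9.35849404e+01,  3.66687030e+00, -4.54203880e+01,
       -4.88875550e-02,  2.01089890e-02,  1.84004834e-04]), 'eef_pos': array([273.11428199, 616.81583549, 212.80296967]), 'ee_rot': array([-6.49968819e-01, -3.07344218e+00,  1.96238191e-03]), 'ft_force': array([ 0.18293758, -0.32704502, -0.75039098]), 'torque': array([ 0.01644832, -0.02258981,  0.02057239]), 'grip_force': 0.0, 'grip_width': 93.68935953070401}
8.0 ['MotionError', 'tips_ahead']
top {'vertical_fov': 55.36303832876327, 'cx': 318.72970568169404, 'cy': 233.05634597119604, 'rvec': array([ 2.15837119, -2.17244628,  0.12690704]), 'tvec': array([  -4.69512091,  526.6861519 , 1177.47160128])} 0.995791015625
side {'vertical_fov': 46.35850962933076, 'cx': 324.41918928148266, 'cy': 250.8560309747241, 'rvec': array([ 2.14893943, -0.41306927,  0.23491555]), 'tvec': array([-472.98720858,  199.94382085, 1107.4788653 ])} 0.9824674479166666
```

View pics/top1.png

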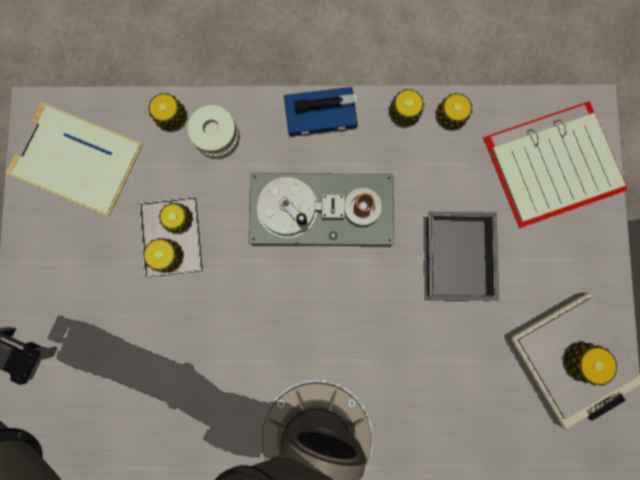

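View pics/side1.png

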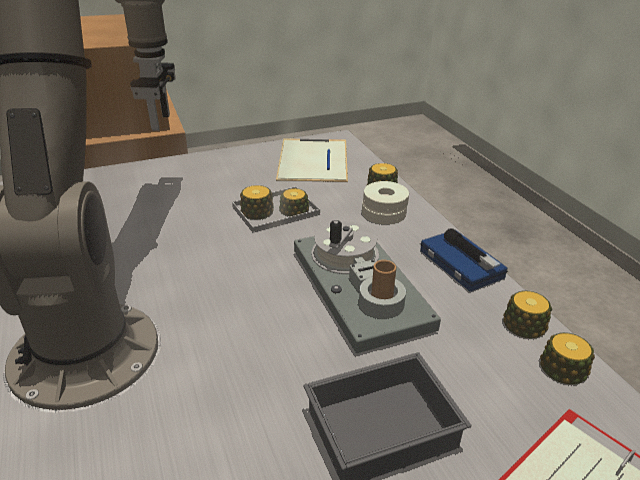

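The top view shows the reel at (287,207), black knob at (301,218), brown core at (365,206), tub at (461,256) and tray at (171,237). The side view shows the knob at (336,232) and the core at (384,280).

Run:
```python
from h import *
img=cv2.imread("pics/top1.png"); d=np.load("top1.npy"); P=cloud("top",d)
v,u=np.mgrid[:480,:640]
def box(a,b,c,e): return (u>=a)&(u<=b)&(v>=c)&(v<=e)
z=P[...,2]
hsv=cv2.cvtColor(img,cv2.COLOR_BGR2HSV)
# base plate corners via deck height
m=box(235,405,160,260)&(z>30)&(z<55); r=cv2.minAreaRect(P[m][:,:2].astype(np.float32)); print("deck",r,cv2.boxPoints(r).round(1).tolist())
m=box(240,330,160,250)&(z>78)&(z<100); c=cv2.minEnclosingCircle(P[m][:,:2].astype(np.float32)); print("reel",c,P[m].mean(0))
m=box(280,320,195,235)&(z>125); print("knob",m.sum(),P[m].mean(0) if m.any() else 0,z[m].max() if m.any() else 0)
m=box(335,395,175,235)&(z>115); print("core",m.sum(),cv2.minEnclosingCircle(P[m][:,:2].astype(np.float32)),z[m].max())
m=box(335,395,175,235)&(z>70)&(z<90); print("guard",cv2.minEnclosingCircle(P[m][:,:2].astype(np.float32)))
m=box(415,510,200,310)&(z>45)&(z<80); r=cv2.minAreaRect(P[m][:,:2].astype(np.float32)); print("tub",r)
m=box(280,320,195,235)&(img.max(2)<50); print("blackpx",u[m].mean(),v[m].mean(),m.sum(), ray("top",u[m].mean(),v[m].mean(),150))
# side knob: black
s=cv2.imread("pics/side1.png"); m=(s.max(2)<45)&box(325,347,212,250); us,vs=u[m],v[m]; print("side",us.mean(),vs.min(),vs.max(), ray("side",us.mean(),vs.mean(),138))
# tray tops
for b in((130,210,190,285),): 
  m=box(*b)&(z>30); print("pine",P[m].min(0),P[m].max(0))
# wrist cam
st=monitor.observe(); R=cv2.Rodrigues(st["ee_rot"])[0]; print(R.round(3)); f,cx,cy,Rc,t=cal("wrist"); print("cam in tool",R.T@(-Rc.T@t-st["eef_pos"]), (R.T@Rc.T).round(2))
```

```text
deck ((590.6378173828125, -14.6270751953125), (380.3471984863281, 190.792236328125), 89.22943878173828) [[492.70001220703125, -203.5], [683.5, -206.10000610351562], [688.5999755859375, 174.1999969482422], [497.79998779296875, 176.8000030517578]]
reel ((590.9772338867188, 53.34199905395508), 94.74909973144531) [593.68177279  69.63987768  87.39955472]
knob 116 [539.15813493  32.39513027 204.78813363] 1229.2569503464058
core 164 ((498.7515563964844, -67.52477264404297), 126.00337982177734) 1229.2569503464058
guard ((589.1157836914062, -104.70696258544922), 62.00557327270508)
tub ((463.208740234375, -375.6841735839844), (177.99539184570312, 226.65122985839844), 88.88008117675781)
blackpx 301.70588235294116 221.76470588235293 34 [540.33596138  32.79533708 150.        ]
side 335.29213483146066 222 243 [544.74973186  25.56597436 138.        ]
pine [390.87238649  -2.41786727  30.0678478 ] [ 606.34319618  442.33364669 1229.25695035]
[[-0.914  0.405 -0.   ]
 [ 0.405  0.914 -0.001]
 [-0.    -0.001 -1.   ]]
cam in tool [  65.89113399   -0.50284128 -170.79606042] [[ 0.   -0.97 -0.23]
 [ 1.   -0.    0.  ]
 [-0.   -0.23  0.97]]
```

Request:
{"fn": "drive_tool", "kwargs": {
  "deltas": [
    [-1,-0.85,0,1],
    [-1,-0.7,0,1],
    [-1,-0.55,0,1],
    [-1,-0.4,0,1],
    [-1,-0.25,0,1],
    [-1,-0.1,0,1],
    [-1,0.05,0,1],
    [-1,0.15,0,1],
    [-1,0.25,0,1],
    [-1,0.35,0,1]
  ],
  "gripper": 60
}}

```text
time_s: 0.93
eef_pos: [378.3, 425.7, 213.3]
ee_rot: [-2.106, -2.332, 0.001]
ft_force: [-0.6, -0.5, 0.8]
grip_width: 60.1
grip_force: 0.0
```

```bash
cat >> h.py <<'E'
def rem(t):
    s=monitor.observe(); R=cv2.Rodrigues(s["ee_rot"])[0]; d=np.array(t,float)-s["eef_pos"]
    print("t",s["time_s"],"pos",s["eef_pos"].round(1),"xang",np.degrees(np.arctan2(R[1,0],R[0,0])).round(1),"rem units xyz",(R.T@d/20).round(2),"q",s["joint_pos"].round(2))
E
python3 -c "
from h import *
rem([549,33,205])"
```

```text
t 0.9333 pos [378.3 425.7 213.3] xang 95.8 rem units xyz [-20.4    6.5    0.42] q [-1.23  0.26  0.33  1.86 -0.1   1.04 -0.76]
```

Request:
{"fn": "drive_tool", "kwargs": {
  "deltas": [
    [-1,0.35,0,1],
    [-1,0.45,0,0],
    [-1,0.45,0,0],
    [-1,0.45,0,0],
    [-1,0.45,0,0],
    [-1,0.45,0,0],
    [-1,0.45,0,0],
    [-1,0.45,0,0],
    [-1,0.45,0,0],
    [-1,0.45,0,0]
  ]
}}

```text
time_s: 1.77
eef_pos: [468.6, 226.5, 213.3]
ee_rot: [-2.219, -2.224, 0.001]
ft_force: [-0.1, 0.4, 0.3]
grip_width: 60.1
grip_force: 0.0
```

Request:
{"fn": "drive_tool", "kwargs": {
  "deltas": [
    [-1,0.45,0,0],
    [-1,0.45,0,0],
    [-1,0.45,0,0],
    [-1,0.45,0,0],
    [-1,0.45,0,0],
    [-1,0.45,0,0],
    [-1,0.45,0,0],
    [-0.5,0.2,0,0],
    [0,0,0,0],
    [0,0,0,0]
  ]
}}

```text
time_s: 2.6
eef_pos: [535.5, 77.9, 213.2]
ee_rot: [-2.22, -2.223, 0.001]
ft_force: [0.3, 0.7, 0.5]
grip_width: 59.8
grip_force: 0.0
```

Run:
```python
from h import *
rem([549,33,205])
p,d=grab_frame("wrist"); cv2.imwrite("pics/w1.png",p[...,::-1]); np.save("w1.npy",d)
P=cloud("wrist",d); z=P[...,2]
for a,b in((145,175),(130,175),(103,118),(84,92)):
    m=(z>a)&(z<b)&(P[...,0]>500)&(P[...,1]>-60)&(P[...,1]<160)&(P[...,0]<680); print(a,b,m.sum(),P[m].mean(0).round(1) if m.any() else 0, cv2.minEnclosingCircle(P[m][:,:2].astype(np.float32)) if m.any() else 0)
```

```text
t 2.6 pos [535.5  77.9 213.2] xang 90.1 rem units xyz [-2.25  0.67  0.41] q [-0.75  0.23  0.57  1.93 -0.14  1.02 -0.12]
145 175 1537 [549.1  36.4 159.9] ((549.6314697265625, 33.59756088256836), 13.239038467407227)
130 175 1863 [548.9  37.5 156. ] ((549.6314697265625, 33.59756088256836), 13.239038467407227)
103 118 2853 [578.2  62.5 109.8] ((572.9174194335938, 54.92537307739258), 44.466163635253906)
84 92 21361 [594.9  87.1  87.6] ((593.9978637695312, 73.94288635253906), 73.22769165039062)
```

View pics/w1.png

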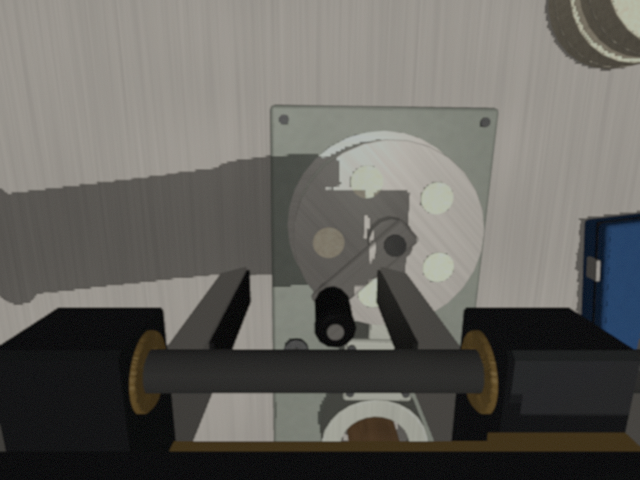

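The wrist view shows the knob at (333,320) between the fingers and the core at (372,430). The axle is at about (592.5,75) and the knob at (549.5,34).

Request:
{"fn": "drive_tool", "kwargs": {
  "deltas": [
    [-0.8,0.3,0,0],
    [-0.8,0.3,0,0],
    [-0.6,0.1,0,0],
    [0,0,0.6,0],
    [0,0,0.8,0],
    [0,0,0.8,0],
    [0,0,0.8,0],
    [0,0,0.8,0],
    [0,0,0.2,0],
    [0,0,0,0]
  ],
  "gripper": 50
}}

```text
time_s: 3.48
eef_pos: [548.7, 35.0, 132.0]
ee_rot: [-2.217, -2.224, 0.004]
ft_force: [0.1, 0.5, 0.2]
grip_width: 50.0
grip_force: 0.0
```

Request:
{"fn": "drive_tool", "kwargs": {
  "deltas": [
    [0,0,0,0],
    [0,0,0,0],
    [0,0,0,0],
    [0,0,0,0],
    [0,0,0,0],
    [0,0,0,0],
    [0,0,0,0],
    [0,0,0,0],
    [0,0,0,0],
    [0,0,0,0]
  ],
  "gripper": 18
}}

```text
time_s: 4.32
eef_pos: [549.9, 34.0, 134.1]
ee_rot: [-2.219, -2.223, -0.001]
ft_force: [-3.4, 1.2, 6.3]
grip_width: 24.5
grip_force: 30.0
```

```bash
cat > circ.py <<'E'
from h import *
import sys
A=np.array([592.5,75.]); st=float(sys.argv[1]) if len(sys.argv)>1 else 12.
s=monitor.observe(); p=s["eef_pos"][:2]-A; f=np.degrees(np.arctan2(p[1],p[0])); F=s["ft_force"]
t=np.array([np.sin(np.radians(f)),-np.cos(np.radians(f))])
print("t",s["time_s"],"phi",f%360,"r",np.hypot(*p),"Ftan",F[:2]@t,"Frad",F[:2]@p/np.hypot(*p),"z",s["eef_pos"][2])
a=np.radians(f-st*np.arange(11)); q=A+60*np.c_[np.cos(a),np.sin(a)]; q[0]=s["eef_pos"][:2]
dq=np.diff(q,axis=0)/20; print(np.c_[dq[:,1],dq[:,0]].round(2).tolist())
E
python3 circ.py
```

```text
t 4.3167 phi 223.92219510625733 r 59.15846815361142 Ftan 3.2580176336015483 Frad 1.6212509615623705 z 134.0521618917955
[[0.47, -0.42], [0.56, -0.27], [0.61, -0.15], [0.63, -0.02], [0.62, 0.11], [0.58, 0.24], [0.52, 0.35], [0.44, 0.45], [0.33, 0.53], [0.21, 0.59]]
```

Request:
{"fn": "drive_tool", "kwargs": {
  "deltas": [
    [0.48,-0.4,0,0],
    [0.56,-0.28,0,0],
    [0.61,-0.15,0,0],
    [0.63,-0.02,0,0],
    [0.62,0.11,0,0],
    [0.58,0.24,0,0],
    [0.52,0.35,0,0],
    [0.44,0.45,0,0],
    [0.33,0.53,0,0],
    [0.21,0.59,0,0]
  ]
}}

```text
time_s: 5.15
eef_pos: [578.2, 133.9, 134.0]
ee_rot: [-2.218, -2.224, 0.0]
ft_force: [-4.6, -5.5, 8.1]
grip_width: 25.0
grip_force: 30.0
```

```bash
python3 circ.py
python3 - <<'E'
from h import *
p,d=grab_frame("top"); q,_=grab_frame("side")
a=cv2.resize(p[150:260,235:405],None,fx=3,fy=3); b=cv2.resize(q[200:330,280:450],None,fx=3,fy=3)
b=cv2.resize(b,(int(b.shape[1]*a.shape[0]/b.shape[0]),a.shape[0]))
w=np.hstack([a,b])[:,:,::-1]; w=cv2.resize(w,None,fx=min(1,800/w.shape[1]),fy=min(1,800/w.shape[1])); cv2.imwrite("pics/c1.png",w); print(w.shape)
E
```

```text
t 5.15 phi 103.64186832510154 r 60.606030450176384 Ftan -5.734560505639635 Frad -4.226227137608876 z 134.02230053994995
[[0.05, 0.63], [-0.05, 0.63], [-0.18, 0.6], [-0.3, 0.55], [-0.41, 0.48], [-0.5, 0.38], [-0.57, 0.27], [-0.61, 0.15], [-0.63, 0.02], [-0.62, -0.11]]
(281, 800, 3)
```

View pics/c1.png

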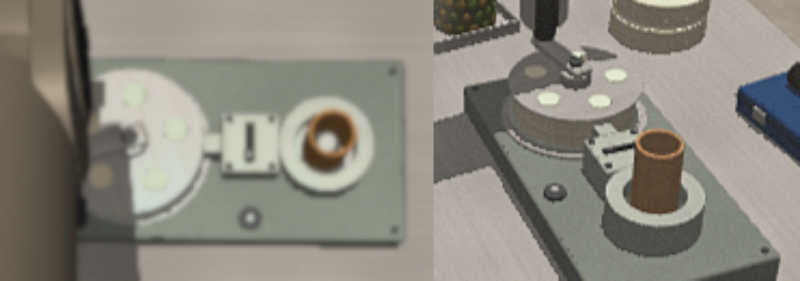

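The crops show the crank following the gripper, with the slot in the guide at (248,140) and the core free of the hand. The push is about 5.7 N, so it is still winding.

Request:
{"fn": "drive_tool", "kwargs": {
  "deltas": [
    [0.05,0.63,0,0],
    [-0.05,0.63,0,0],
    [-0.18,0.6,0,0],
    [-0.3,0.55,0,0],
    [-0.41,0.48,0,0],
    [-0.5,0.38,0,0],
    [-0.57,0.27,0,0],
    [-0.61,0.15,0,0],
    [-0.63,0.02,0,0],
    [-0.62,-0.11,0,0]
  ]
}}

```text
time_s: 6.08
eef_pos: [650.6, 58.0, 134.1]
ee_rot: [-2.218, -2.224, -0.002]
ft_force: [-6.6, 7.8, 7.8]
grip_width: 24.9
grip_force: 30.0
```

```bash
python3 circ.py
```

```text
t 6.0833 phi 343.66302343292534 r 60.50157947394951 Ftan -5.627183404774718 Frad -8.488875664880842 z 134.06133550320797
[[-0.57, -0.26], [-0.52, -0.35], [-0.43, -0.45], [-0.33, -0.53], [-0.21, -0.59], [-0.08, -0.62], [0.05, -0.63], [0.18, -0.6], [0.3, -0.55], [0.41, -0.48]]
```

Request:
{"fn": "drive_tool", "kwargs": {
  "deltas": [
    [-0.57,-0.26,0,0],
    [-0.52,-0.35,0,0],
    [-0.43,-0.45,0,0],
    [-0.33,-0.53,0,0],
    [-0.21,-0.59,0,0],
    [-0.08,-0.62,0,0],
    [0.05,-0.63,0,0],
    [0.18,-0.6,0,0],
    [0.3,-0.55,0,0],
    [0.41,-0.48,0,0]
  ]
}}

```text
time_s: 6.92
eef_pos: [549.9, 33.5, 134.2]
ee_rot: [2.218, 2.222, 0.005]
ft_force: [11.4, 3.9, -5.8]
grip_width: 24.9
grip_force: 29.9
```

```bash
python3 circ.py
```

```text
t 6.9167 phi 224.23861716481983 r 59.46401464069044 Ftan -5.106343313454657 Frad -10.88916529179175 z 134.15490901620888
[[0.47, -0.41], [0.56, -0.28], [0.61, -0.15], [0.63, -0.02], [0.62, 0.11], [0.58, 0.23], [0.52, 0.35], [0.44, 0.45], [0.33, 0.53], [0.22, 0.59]]
```

Request:
{"fn": "drive_tool", "kwargs": {
  "deltas": [
    [0.47,-0.38,0,0],
    [0.56,-0.28,0,0],
    [0.61,-0.15,0,0],
    [0.63,-0.02,0,0],
    [0.62,0.11,0,0],
    [0.58,0.23,0,0],
    [0.52,0.35,0,0],
    [0.44,0.45,0,0],
    [0.33,0.53,0,0],
    [0.22,0.59,0,0]
  ]
}}

```text
time_s: 7.75
eef_pos: [577.2, 133.6, 134.0]
ee_rot: [-2.218, -2.224, -0.0]
ft_force: [-4.4, -2.0, 9.1]
grip_width: 24.6
grip_force: 30.0
```

```bash
python3 circ.py
```

```text
t 7.75 phi 104.62348717836039 r 60.54414713103165 Ftan -4.721275764469393 Frad -0.8001668740017018 z 134.01069142382516
[[0.07, 0.63], [-0.04, 0.63], [-0.17, 0.6], [-0.29, 0.56], [-0.4, 0.48], [-0.49, 0.39], [-0.56, 0.28], [-0.61, 0.16], [-0.63, 0.03], [-0.62, -0.1]]
```

Request:
{"fn": "drive_tool", "kwargs": {
  "deltas": [
    [0.06,0.63,0,0],
    [-0.04,0.63,0,0],
    [-0.17,0.6,0,0],
    [-0.29,0.56,0,0],
    [-0.4,0.48,0,0],
    [-0.49,0.39,0,0],
    [-0.56,0.28,0,0],
    [-0.61,0.16,0,0],
    [-0.63,0.03,0,0],
    [-0.62,-0.1,0,0]
  ]
}}

```text
time_s: 8.58
eef_pos: [650.8, 58.6, 134.1]
ee_rot: [-2.217, -2.224, -0.002]
ft_force: [-8.5, 7.6, 10.0]
grip_width: 25.1
grip_force: 30.1
```

```bash
python3 circ.py
```

```text
t 8.5833 phi 344.28537671323113 r 60.57750858602979 Ftan -5.031583487389849 Frad -10.196073111564589 z 134.0564488777691
[[-0.57, -0.26], [-0.52, -0.35], [-0.44, -0.45], [-0.33, -0.53], [-0.22, -0.59], [-0.09, -0.62], [0.04, -0.63], [0.17, -0.6], [0.29, -0.56], [0.4, -0.48]]
```

Request:
{"fn": "drive_tool", "kwargs": {
  "deltas": [
    [-0.57,-0.28,0,0],
    [-0.52,-0.35,0,0],
    [-0.44,-0.45,0,0],
    [-0.33,-0.53,0,0],
    [-0.22,-0.59,0,0],
    [-0.09,-0.62,0,0],
    [0.04,-0.63,0,0],
    [0.17,-0.6,0,0],
    [0.29,-0.56,0,0],
    [0.4,-0.48,0,0]
  ]
}}

```text
time_s: 9.42
eef_pos: [549.6, 33.6, 134.2]
ee_rot: [2.218, 2.224, 0.005]
ft_force: [11.2, 9.1, -5.2]
grip_width: 25.0
grip_force: 30.0
```

```bash
python3 circ.py
```

```text
t 9.4167 phi 223.99114695443552 r 59.56382052478022 Ftan -1.201067970413144 Frad -14.390538774141223 z 134.15522349583833
[[0.48, -0.4], [0.56, -0.27], [0.61, -0.15], [0.63, -0.02], [0.62, 0.11], [0.58, 0.24], [0.52, 0.35], [0.44, 0.45], [0.33, 0.53], [0.21, 0.59]]
```

Run:
```python
from h import *
p,d=grab_frame("top"); q,_=grab_frame("side")
p0=cv2.imread("pics/side1.png")[...,::-1]
c=lambda i,a,b,w,h:cv2.resize(i[b:b+h,a:a+w],(400,280),interpolation=cv2.INTER_CUBIC)
w=np.hstack([c(q,340,245,50,35),c(p0,340,245,50,35)]); cv2.imwrite("pics/c2.png",w[...,::-1])
```

```text
(no output)
```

View pics/c2.png

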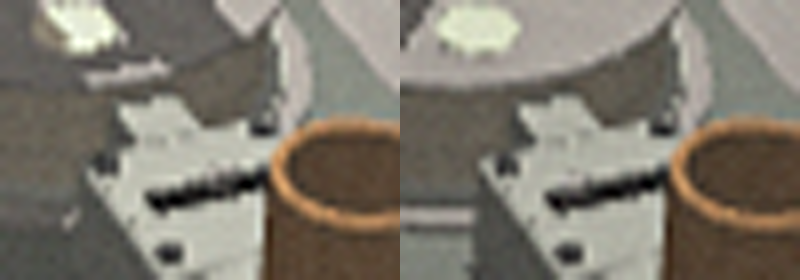

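The crops show the guide slot running from (150,200) to (270,175). The flag seems to have moved, but it is only a few pixels, so I will check it numerically.

Run:
```python
from h import *
for n in("side","top"):
    f,cx,cy,R,t=cal(n); cur=cv2.cvtColor(grab_frame(n)[0],cv2.COLOR_RGB2GRAY); old=cv2.imread(f"pics/{n}1.png",0)
    X=np.arange(568,616,2.); 
    for yy in(-18,-14.5,-11):
      w=np.c_[X,np.full_like(X,yy),np.full_like(X,84)]@R.T+t; u=(w[:,0]/w[:,2]*f+cx).astype(np.float32);v=(w[:,1]/w[:,2]*f+cy).astype(np.float32)
      s=lambda i:cv2.remap(i,u[None],v[None],1)[0].tolist()
      print(n,yy,u[[0,-1]],v[[0,-1]]);print(s(old));print(s(cur))
d=np.abs(cv2.absdiff(cv2.cvtColor(grab_frame("side")[0],cv2.COLOR_RGB2GRAY),cv2.imread("pics/side1.png",0)))[262:276,354:376]; print(d)
```

```text
side -18 [352.26044 371.17532] [261.90234 257.5123 ]
[90, 83, 71, 68, 105, 156, 176, 173, 173, 170, 170, 175, 178, 174, 121, 85, 81, 84, 82, 82, 85, 88, 89, 89]
[97, 87, 78, 73, 111, 166, 190, 186, 187, 186, 188, 189, 190, 189, 129, 90, 87, 90, 89, 90, 91, 91, 94, 99]
side -14.5 [351.59772 370.48004] [261.0272  256.65677]
[91, 85, 77, 68, 95, 164, 181, 176, 175, 177, 175, 177, 177, 164, 123, 89, 89, 90, 88, 87, 83, 81, 85, 86]
[98, 94, 86, 78, 108, 178, 194, 190, 188, 185, 187, 190, 190, 175, 131, 94, 99, 98, 96, 95, 93, 88, 92, 93]
side -11 [350.93784 369.78775] [260.1558 255.8049]
[97, 94, 86, 77, 95, 172, 188, 179, 169, 169, 180, 176, 176, 163, 125, 90, 91, 92, 91, 91, 89, 89, 90, 85]
[99, 97, 90, 84, 104, 181, 200, 192, 183, 182, 191, 191, 188, 173, 132, 94, 95, 97, 100, 100, 98, 96, 93, 92]
top -18 [322.60928 322.47037] [214.38527 196.4907 ]
[139, 148, 157, 163, 164, 164, 165, 167, 170, 170, 170, 169, 169, 169, 169, 167, 164, 162, 161, 160, 158, 153, 145, 140]
[134, 138, 142, 146, 150, 154, 157, 160, 163, 164, 164, 163, 161, 158, 154, 150, 145, 141, 137, 134, 130, 127, 124, 122]
[... 850 characters left out ...]
16 10  6]
 [12 25 12 16 17 12 14 38 21 29 15  8 10 17  0 24 12 12  7 13  9  5]
 [ 9 14 10 12 11 15 23 30 36 27  6  7  8  9 14  1  1  3  3  2 15  6]
 [17 15 16 17 11 11 38  3 16  2 11  8 45 35 30  2  9  2  7  0 12  8]
 [12 16 12 15  9  3  1 40 46 23  2  3 13 11  6  7 12 16 14  2  4  9]
 [14 14 11 18  8  8 26 18 13  0 10  3  7 10  6 12 11 14 18  5  5  5]
 [10 12 15 13 13  7  4 12 12 14 14 13 12 13 11 16 18 15 13  8  7  0]
 [10 12  9 14 14 11 18 14 14 23 15 12 16 13 15 10 13 11 21  1  4  8]
 [ 4  8 14 12 14 15  8 12 12 18 13 15 15 12 16 17 12 17 14  6  8  3]
 [ 4  9 14 18 17 14  8 15 18 10 13  9 16 14  6 11 18 14 16  3  0 12]
 [ 9  5 10  9 15 12 10 12  7 14 13 16 14 17 13 17 12 10 13  1  7  0]]
```

Both signs agree. The tangential force fell from 5.1 to 1.2 N at the same angle, and the flag's pixels changed at two spots about 6 px (14 mm) apart. I stop winding here, release and lift.

Request:
{"fn": "drive_tool", "kwargs": {
  "deltas": [
    [0,0,0,0],
    [0,0,0,0],
    [0,0,0,0],
    [0,0,0,0],
    [0,0,0,0],
    [0,0,-0.5,0],
    [0,0,-0.9,0],
    [0,0,-0.9,0],
    [0,0,-0.9,0],
    [0,0,-0.9,0]
  ],
  "gripper": 70
}}

```text
time_s: 10.5
eef_pos: [549.0, 31.9, 217.0]
ee_rot: [2.22, 2.223, 0.0]
ft_force: [-0.0, 1.1, 0.6]
grip_width: 69.8
grip_force: 0.0
```

Request:
{"fn": "drive_tool", "kwargs": {
  "deltas": [
    [-0.7,0.15,0,0],
    [-0.9,0.3,0,0],
    [-0.9,0.3,0,0],
    [-0.9,0.3,0,0],
    [-0.9,0.3,0,0],
    [-0.9,0.3,0,0],
    [-0.4,0.2,0,0],
    [0,0,0,0],
    [0,0,0,0],
    [0,0,0,0]
  ]
}}

```text
time_s: 11.33
eef_pos: [586.1, -78.6, 215.5]
ee_rot: [-2.218, -2.224, 0.0]
ft_force: [-0.1, 0.4, 0.4]
grip_width: 70.2
grip_force: 0.0
```

Run:
```python
from h import *
rem([589.2,-119.6,107])
p,d=grab_frame("wrist"); cv2.imwrite("pics/w2.png",p[...,::-1])
P=cloud("wrist",d); z=P[...,2]
m=(z>130)&(z<150)&(P[...,0]>550)&(P[...,0]<630)&(P[...,1]>-160)&(P[...,1]<-80)
print(m.sum(),P[m].mean(0),cv2.minEnclosingCircle(P[m][:,:2].astype(np.float32)))
m=(z>76)&(z<84)&(P[...,0]>530)&(P[...,0]<650)&(P[...,1]>-175)&(P[...,1]<-69); print("guard",cv2.minEnclosingCircle(P[m][:,:2].astype(np.float32)))
m=(z>83)&(z<92)&(P[...,0]>550)&(P[...,0]<630)&(P[...,1]>-45)&(P[...,1]<8); print("flag",m.sum(),P[m].mean(0))
m=(z>145)&(z<175)&(P[...,0]>500)&(P[...,1]>-20)&(P[...,1]<140); print("knob",m.sum(),P[m].mean(0))
```

```text
t 11.3333 pos [586.1 -78.6 215.5] xang 90.2 rem units xyz [-2.05  0.15  5.42] q [-0.46  0.33  0.6   1.82 -0.21  1.06  0.23]
1658 [ 591.20268312 -121.39030039  137.4944834 ] ((591.4139404296875, -121.4985122680664), 23.1021671295166)
guard ((592.6359252929688, -114.91622161865234), 54.38115310668945)
flag 723 [593.59521654   2.62396259  87.44799322]
knob 2123 [551.4369559   30.2957925  161.14119539]
```

View pics/w2.png

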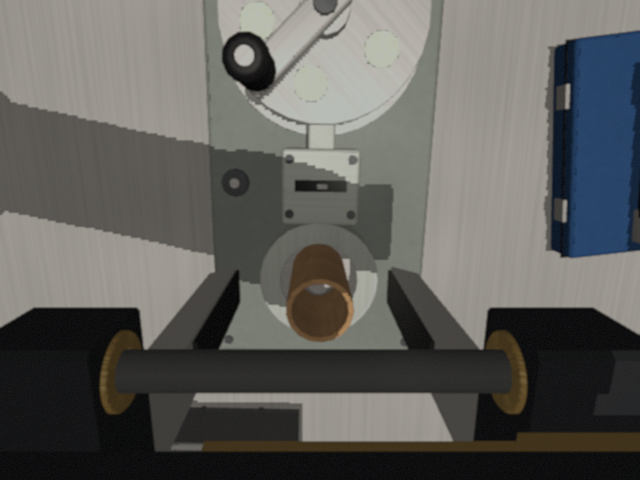

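The wrist view shows the core rim at (320,310), the knob at (245,60), and the flag at (322,187) near the middle of its slot (295 to 347). I'll check the flag's position before and after.

Run:
```python
from h import *
for u,v in((361.5,267.5),(367,268)): print(ray("side",u,v,84))
print("wrist flag",ray("wrist",322,187,87),"slot",ray("wrist",295,186,80),ray("wrist",347,186,80))
old=cv2.imread("pics/side1.png",0); cur=cv2.cvtColor(grab_frame("side")[0],cv2.COLOR_RGB2GRAY)
for v in range(264,271): print(v,old[v,356:374].tolist(),cur[v,356:374].tolist())
```

```text
[578.0846889  -43.92565798  84.        ]
[588.39247492 -49.84274357  84.        ]
wrist flag [593.13098723 -45.19425644  87.        ] slot [572.59452455 -45.26061669  80.        ] [612.43742656 -45.12435213  80.        ]
264 [172, 179, 172, 177, 176, 179, 171, 176, 175, 175, 176, 173, 179, 177, 179, 181, 184, 179] [192, 202, 197, 199, 200, 197, 199, 196, 197, 198, 195, 201, 195, 203, 200, 208, 205, 183]
265 [180, 173, 171, 176, 173, 180, 179, 178, 175, 178, 181, 179, 184, 188, 186, 192, 138, 133] [207, 136, 139, 138, 140, 139, 146, 142, 143, 141, 132, 142, 143, 138, 152, 148, 129, 121]
266 [177, 173, 175, 179, 174, 154, 171, 168, 186, 189, 188, 161, 141, 140, 115, 115, 54, 70] [147, 89, 96, 92, 98, 97, 100, 100, 99, 93, 94, 85, 84, 59, 56, 61, 32, 53]
267 [179, 178, 185, 186, 182, 174, 171, 120, 141, 125, 115, 89, 60, 60, 20, 23, 26, 48] [101, 101, 111, 109, 112, 113, 111, 78, 83, 72, 87, 82, 83, 53, 27, 25, 21, 45]
268 [177, 178, 159, 136, 116, 122, 112, 65, 58, 34, 22, 27, 21, 27, 24, 22, 86, 42] [103, 102, 96, 77, 83, 68, 71, 41, 42, 41, 86, 68, 53, 33, 31, 23, 58, 51]
269 [181, 179, 66, 53, 64, 58, 62, 46, 23, 20, 21, 27, 77, 77, 159, 155, 165, 67] [107, 106, 43, 47, 45, 21, 30, 29, 25, 29, 44, 44, 55, 52, 88, 90, 97, 70]
270 [183, 181, 102, 2, 40, 36, 34, 47, 77, 119, 158, 155, 162, 161, 188, 185, 188, 83] [107, 112, 66, 18, 27, 21, 32, 56, 52, 72, 93, 91, 100, 90, 110, 108, 110, 78]
```

The flag moved from x ≈ 579 to x ≈ 593, so it has sprung 14 mm. Next is the core at (590.7,-121.4).

Request:
{"fn": "drive_tool", "kwargs": {
  "deltas": [
    [-0.7,0.1,0,0],
    [-0.8,0.1,0,0],
    [-0.64,0.02,0.2,0],
    [0,0,0.8,0],
    [0,0,0.9,0],
    [0,0,0.9,0],
    [0,0,0.9,0],
    [0,0,0.9,0],
    [0,0,0.75,0],
    [0,0,0,0]
  ],
  "gripper": 75
}}

```text
time_s: 12.27
eef_pos: [589.3, -121.2, 105.9]
ee_rot: [-2.216, -2.223, 0.004]
ft_force: [-0.9, 0.3, -0.3]
grip_width: 75.3
grip_force: 0.0
```

Request:
{"fn": "drive_tool", "kwargs": {
  "deltas": [
    [0,0,0,0],
    [0,0,0,0],
    [0,0,0,0],
    [0,0,0,0],
    [0,0,0,0],
    [0,0,0,0],
    [0,0,0,0],
    [0,0,0,0],
    [0,0,0,0],
    [0,0,0,0]
  ],
  "gripper": 40
}}

```text
time_s: 13.1
eef_pos: [591.2, -122.6, 109.2]
ee_rot: [2.219, 2.223, 0.001]
ft_force: [-1.5, 1.2, 7.4]
grip_width: 46.3
grip_force: 30.0
```

Request:
{"fn": "drive_tool", "kwargs": {
  "deltas": [
    [0,0,-0.3,0],
    [0,0,-0.5,0],
    [0,0,-0.5,0],
    [0,0,-0.5,0],
    [0,0,-0.5,0],
    [0,0,-0.6,0],
    [0,0,-0.6,0],
    [0,0,-0.5,0],
    [0,0,0,0],
    [0,0,0,0]
  ]
}}

```text
time_s: 13.93
eef_pos: [591.1, -122.4, 189.0]
ee_rot: [2.218, 2.224, 0.001]
ft_force: [1.0, 0.5, -0.8]
grip_width: 46.1
grip_force: 30.0
```

```bash
python3 -c "
from h import *
rem([463,-376,189])"
```

```text
t 13.9333 pos [ 591.1 -122.4  189. ] xang 90.1 rem units xyz [-1.266e+01 -6.430e+00 -1.000e-02] q [-0.37  0.38  0.6   1.82 -0.25  1.01  0.33]
```

Request:
{"fn": "drive_tool", "kwargs": {
  "deltas": [
    [-0.4,-0.2,0,0],
    [-0.6,-0.3,0,0],
    [-0.7,-0.35,0,0],
    [-0.7,-0.35,0,0],
    [-0.7,-0.35,0,0],
    [-0.7,-0.35,0,0],
    [-0.7,-0.35,0,0],
    [-0.7,-0.35,0,0],
    [-0.7,-0.4,0,0],
    [-0.7,-0.4,0,0]
  ]
}}

```text
time_s: 14.77
eef_pos: [521.2, -257.0, 188.2]
ee_rot: [-2.221, -2.221, 0.001]
ft_force: [0.1, 0.4, -0.3]
grip_width: 46.2
grip_force: 30.0
```

Request:
{"fn": "drive_tool", "kwargs": {
  "deltas": [
    [-0.7,-0.35,0,0],
    [-0.7,-0.35,0,0],
    [-0.7,-0.35,0,0],
    [-0.7,-0.35,0,0],
    [-0.7,-0.35,0,0],
    [-0.7,-0.35,0,0],
    [-0.7,-0.35,0,0],
    [-0.7,-0.35,0,0],
    [-0.4,-0.2,0,0],
    [0,0,0,0]
  ]
}}

```text
time_s: 15.6
eef_pos: [460.9, -377.5, 188.4]
ee_rot: [-2.224, -2.219, 0.002]
ft_force: [-0.4, 0.5, -0.7]
grip_width: 46.0
grip_force: 30.0
```

Run:
```python
from h import *
rem([463,-376,189])
p,d=grab_frame("top"); q,_=grab_frame("side"); cv2.imwrite("pics/tub.png",np.hstack([cv2.resize(p[150:330,240:540],(400,240)),cv2.resize(q[180:480,200:600],(400,300))[:240]])[...,::-1])
P=cloud("top",d); z=P[...,2]
```

```text
t 15.6 pos [ 460.9 -377.5  188.4] xang 89.9 rem units xyz [ 0.07  0.11 -0.03] q [ 0.05  0.38  0.67  1.84 -0.27  1.01  0.84]
```

View pics/tub.png

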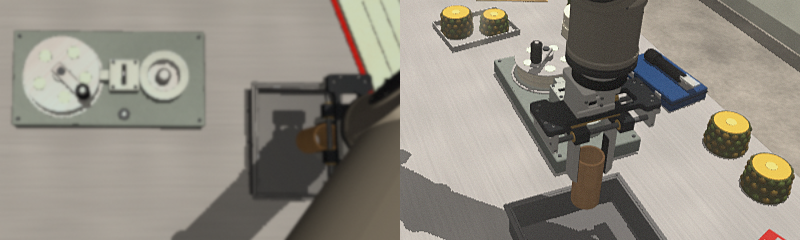

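The crops show the core hanging over the tub, the spindle empty, and the pineapples untouched.

Request:
{"fn": "drive_tool", "kwargs": {
  "deltas": [
    [0,0,0.4,0],
    [0,0,0.7,0],
    [0,0,0.8,0],
    [0,0,0.8,0],
    [0,0,0.8,0],
    [0,0,0.8,0],
    [0,0,0.7,0],
    [0,0,0.4,0],
    [0,0,0.2,0],
    [0,0,0.1,0]
  ]
}}

```text
time_s: 16.53
eef_pos: [463.4, -374.3, 73.9]
ee_rot: [-2.218, -2.224, 0.0]
ft_force: [-0.4, -0.6, -0.0]
grip_width: 46.3
grip_force: 30.0
```

Request:
{"fn": "drive_tool", "kwargs": {
  "deltas": [
    [0,0,0.1,0],
    [0,0,0.05,0],
    [0,0,0,0],
    [0,0,0,0],
    [0,0,0,0],
    [0,0,0,0],
    [0,0,0,0],
    [0,0,0,0],
    [0,0,0,0],
    [0,0,0,0]
  ]
}}

```text
time_s: 17.37
eef_pos: [463.3, -374.8, 71.5]
ee_rot: [-2.219, -2.224, 0.0]
ft_force: [0.1, 0.2, -1.5]
grip_width: 46.1
grip_force: 30.0
```

Request:
{"fn": "drive_tool", "kwargs": {
  "deltas": [
    [0,0,0.05,0],
    [0,0,0.05,0],
    [0,0,0.03,0],
    [0,0,0,0],
    [0,0,0,0],
    [0,0,0,0],
    [0,0,0,0],
    [0,0,0,0],
    [0,0,0,0],
    [0,0,0,0]
  ]
}}

```text
time_s: 18.2
eef_pos: [463.3, -374.8, 68.9]
ee_rot: [2.219, 2.224, -0.0]
ft_force: [-0.1, 1.0, -0.3]
grip_width: 46.2
grip_force: 30.0
```

Foot at about 5 mm, essentially on the floor, so I open and raise.

Request:
{"fn": "drive_tool", "kwargs": {
  "deltas": [
    [0,0,0,0],
    [0,0,0,0],
    [0,0,0,0],
    [0,0,0,0],
    [0,0,0,0],
    [0,0,0,0],
    [0,0,0,0],
    [0,0,0,0],
    [0,0,0,0],
    [0,0,0,0]
  ],
  "gripper": 72
}}

```text
time_s: 19.03
eef_pos: [463.3, -374.8, 68.9]
ee_rot: [2.219, 2.224, -0.0]
ft_force: [0.4, 0.4, 0.8]
grip_width: 72.1
grip_force: 0.0
```

Request:
{"fn": "drive_tool", "kwargs": {
  "deltas": [
    [0,0,-0.3,0],
    [0,0,-0.6,0],
    [0,0,-0.8,0],
    [0,0,-0.9,0],
    [0,0,-0.9,0],
    [0,0,-0.9,0],
    [0,0,-0.9,0],
    [0,0,-0.8,0],
    [0,0,-0.5,0],
    [0,0,0,0]
  ]
}}

```text
time_s: 19.87
eef_pos: [464.1, -375.5, 203.6]
ee_rot: [2.217, 2.221, 0.002]
ft_force: [-0.1, 0.1, -0.6]
grip_width: 72.0
grip_force: 0.0
```

Run:
```python
from h import *
q,_=grab_frame("side"); w,_=grab_frame("wrist"); cv2.imwrite("pics/end.png",np.hstack([cv2.resize(q,(400,300)),cv2.resize(w,(400,300))])[...,::-1]); print(monitor.observe()["ft_force"])
```

```text
[ 0.17742977 -0.3178926  -0.72883426]
```

View pics/end.png

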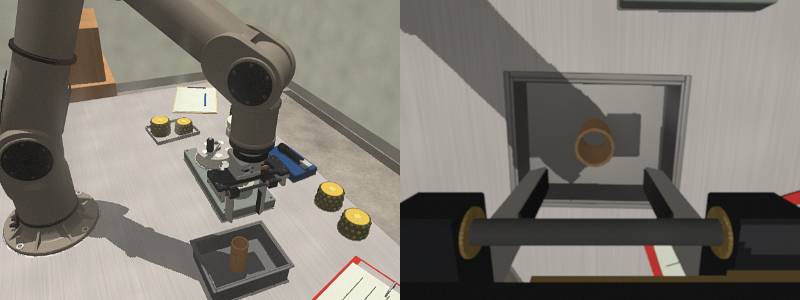

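The core stands upright in the tub (side view (239,255), wrist view (594,145)), the gripper is clear and the pineapples are undisturbed.

```bash
python3 -c "
from h import *
print(workorder.close_job())"
```

```text
the job is handed in; nothing more can be done
None
```

The job is handed in: I wound the crank until its resistance dropped and the tension flag sprang 14 mm, stopped within about a third of a turn, and stood the empty core upright in the grey tub without disturbing the pineapple samples (about 20 s of the 72 s allowed).

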